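# Third hand at the specimen clamp

## Robot

A 6-joint arm with a two-finger parallel gripper is mounted at the origin on a cart in front of the work surface, level with it; the furniture and walls round the work are solid. World frame = base frame: x ahead of the robot, y to its left, z up, the work surface at z = 0. Lengths are in m, angles in rad, forces in N, time in s.
With the tool pointing down it reaches from about 0.35 to 1 m from the base axis. Payload 7.1 kg.
Tool frame: the origin (TCP) lies between the finger pads; the fingertips stand 22 mm ahead of it and the grasp point (between the pads) lies 3 mm ahead of it; z points along the fingers, y is the direction in which the jaws open and shut (so a half turn about z gives the same grasp; the last joint's range is limited). The gripper opens to 85 mm and grips with 20 to 120 N. Pads are 22 mm wide; open, the fingers measure 114 mm over their backs; the gripper's body (76 mm by 85 mm) begins 54 mm behind the grasp point. The pads swing forward as they close: fully open they stand 13 mm farther back than shut.
Start: joints at [-1.308, 0.423, 1.63, -0, 1.089, -0.019], TCP at [0.174, -0.6, 0.253] pointing down, gripper open.
Joint ranges: [-3, 3], [-0.9, 2.11], [0.09, 2.58], [-1.31, 4.45], [0.11, 2.69], [-2.54, 2.54]. Speed limits (rad/s): [2.39, 2.39, 3.01, 3.14, 3.14, 3.14].

## Interface

Orientations are given as a unit quaternion [x, y, z, w].
In Python, from rig import r gives the robot as it stands. The module is installed in compiled form; this text tells all that it offers.
- The arm moves only by the tool step_arm, never from a script. Its argument "steps" is a list of rows, each a list of 7 numbers: the gripper's target within -1 to 1 (shut at 1, half-way at 0, fully open at -1), then the shift along the world's x, y, z in mm, then the turn, a rotation vector about the world's x, y, z in degrees. A call has 1 to 5 rows; each row shifts and turns the commanded pose from where the row before left it; what a row does not reach is not made up. A row lasts 1/12 s, in which the tool goes at most 41.7 mm and 7.16 degrees, less where a joint would pass 70% of its speed; a pose out of reach is approached as far as the arm can. A call is refused whole if a number of a shift passes 41.7 or a number of a turn 7.16, either way. A call with a gripper value outside its range is refused whole. The fingers move at their own pace and stop on an object; "force" is the grip in N (left out, the last holds). Time passes only in rows, so rows that do not move let the fingers close. It gives the time, the measured TCP pose, the force and the opening at its end, in the units of the state.
- r.get_obs(): the state, without advancing time (a new reading comes with each control period).
- r.capture(name): name is "scene" or "top" or "wrist"; returns a dict with "image" (480x640x3 uint8, red, green, blue), "depth" (480x640 float32, m along the optical axis (not along the pixel's ray), 0 where there is no reading), "mtx" (3x3 intrinsics, pixels), "R" (3x3) and "t" (3): a world point X has camera coordinates R X + t. Camera axes: x right, y down, z forward; pixel columns grow to the right and rows downward; lengths in m; the calibration is good to about 2 mm. A picture is of the moment at which its call begins.
- r.close_job(): hands the job in, once; it reports no verdict.
The state is a dict: "t": time; "joint_pos": joint angles; "dq": joint speeds; "joint_torque": joint torques, N m; "eef_pos": TCP position; "orientation": TCP orientation; "wrist_force": force on the tool from outside, world axes, zero at the start; "ft_torque": the same for the moment, N m; "opening": finger opening in m.
Only numpy, scipy, OpenCV 4.12 (cv2) and the standard library are available. Lean on these libraries where they do the work, as an engineer would, in place of code of your own. Each camera call takes 0.05 s, during which the arm holds its last target.

## Task

Take the sand-coloured cast cube from the three specimens standing in the open middle of the bench (not from the group at its far left), stand it in the channel of the clamping fixture and press it flat against the sprung pad until the pointer stands in the green part of the scale, never letting it reach the red. Finish while still holding it pressed there, down on the bed, so that a colleague can tighten the clamp screw; do not let go at the end. Leave the dark cube, the dark cylinder and the blue-lidded jar where they stand.

Things in the scene. Friction and masses are not known exactly. Their poses are not given: they have to be found in the camera images.
- sand_cube: sand-coloured (light beige) cast test cube, 40 x 40 x 40 mm, about 0.15 kg, standing loose in the open middle of the bench with the two dark specimens (the group at the far left edge, beside the beaker, does not belong to the job); origin at the centre of its underside, z up, x and y square to its side faces
- dark_cube: dark grey cast cube of the same size, not wanted, to be left alone; origin at the centre of its underside
- dark_cylinder: dark grey cast cylinder, 36 mm across and 50 mm high, to be left alone; origin at the centre of its underside
- blue_jar: white sample jar with a blue lid, 49 mm across and 58 mm high, to be left alone; origin at the centre of its underside
- fixture: clamping fixture fixed to the bench: aluminium plate 100 wide, 12 thick, x = -125 to +120 mm. Origin at the plate's underside, below the resting face of the sprung pad. x axis = pressing direction, along the channel to the pad and the blue spring housing (x = 42 to 114 mm, 52 mm wide, top 52 mm above the bench); y across the channel, z up
- bed (a point): point on the channel's bed (plate top, 12 mm above the bench), on the centre line, 50 mm before the resting pad face; a cube set here stands 30 mm clear of the pad. Axes as the fixture's. The channel lies between two dark rails, 48 mm apart inside, 10 mm wide, tops 22 mm above the bench, fixture x = -115 to +35 mm; its end away from the pad is open
- pad_face (a point): centre of the steel pressing face of the sprung pad (38 mm wide, 30 mm high, this centre 20 mm above the bed); moves with the pad; axes as the fixture's, the face looks along -x. A black pointer fixed to the pad rises behind this face to 61 mm above the bench and lies over the scale on the housing
- pad (a joint): how far the pad is pressed in from rest along fixture +x, in m: 0 at rest, 0.032 at its stop. It springs back: 2.3 N to start it, then 0.45 N per mm (9 N at 15 mm). The black pointer's cross bar shows it on the colour scale on top of the housing: white 0 to 10 mm, green 10 to 20 mm, white 20 to 25 mm, red from 25 mm
- clamp_screw (a point): centre of the black knob of the clamp screw, which is only for the colleague; it sticks out on the fixture's -y side, to 78 mm from the centre line, knob 17 mm across, its top not higher than 27 mm above the bench
Things that resemble listed ones, but are neither listed nor needed, are in the scene too. What is shaped like the sand_cube but orange or pink is not meant.

How it is judged:
By the outcome, as a careful person would: the job done as asked, in the order asked, and still so for the second after the job is handed in, while the arm keeps its last pose, push and grip.
It also fails if it takes over 42 s, if anything falls off the work surface, if the arm or the gripper's body presses on something with over 40 N, if the wrist force passes 120 N, or if a joint passes its speed limit or range.

## Working session

There is one attempt and no reset: what is moved stays moved. The work goes in short steps, Python scripts to look and compute and a tool call to move; the robot and the scene stay as the last step left them, time stands still between calls to the robot, and variables do not carry over. Pictures are saved under pics/ and viewed, and the job is handed in when it is done.

Besides the shell and the picture viewer there is one more tool, called after "Call:" as a command line: name --pt "numbers of a row" for each row, then --argument value for the rest. step_arm: Moves the arm, as the interface text tells. Its arguments: {"type":"object","properties":{"steps":{"type":"array"},"force":{"type":"number"}},"required":["steps"]}

```bash
mkdir -p pics; cat > h.py <<'E'
import numpy as np, cv2, pickle
from rig import r
def snap(n,f):
    c=r.capture(n); cv2.imwrite(f'pics/{f}.png',c['image'][:,:,::-1]); pickle.dump(c,open(f'pics/{f}.pkl','wb')); return c
def load(f): return pickle.load(open(f'pics/{f}.pkl','rb'))
def ray(c,u,v,z):
    d=c['R'].T@np.linalg.solve(c['mtx'],[u,v,1.]); o=-c['R'].T@c['t']
    return o+d*(z-o[2])/d[2]
def pix(c,X):
    p=c['mtx']@(c['R']@np.array(X,float)+c['t']); return p[:2]/p[2]
def dep(c,u,v):
    z=c['depth'][int(v),int(u)]; return c['R'].T@(np.linalg.solve(c['mtx'],[u,v,1.])*z-c['t'])
E
python3 - <<'E'
from h import *
for n in('scene','top','wrist'):
    c=snap(n,n+'0'); print(n,-c['R'].T@c['t'],c['R'][2])
print(r.get_obs())
E
```

```text
scene [-0.16759726  0.52943461  1.04718141] [ 0.56433564 -0.32486398 -0.75893918]
top [0.32531507 0.12410356 1.26465575] [ 0.21487688 -0.00719081 -0.97661467]
wrist [ 0.24668084 -0.57964282  0.37217084] [-0.28562984 -0.08194769 -0.95482992]
{'t': 0.15, 'joint_pos': array([-1.30800194e+00,  4.23677134e-01,  1.63050251e+00,  6.97414953e-06,
        1.08860689e+00, -1.90025060e-02]), 'dq': array([ 7.13320274e-05, -4.20335204e-03, -2.89833935e-03,  3.72266937e-04,
        3.05822679e-04,  1.11277413e-03]), 'joint_torque': array([-4.17334959e-04, -5.57769763e+01, -2.82016575e+01, -5.83320775e-05,
        4.60497002e-03,  5.12438987e-06]), 'eef_pos': array([ 0.17372299, -0.59995752,  0.25272155]), 'orientation': array([ 9.90090275e-01,  1.40431088e-01, -6.95191183e-05, -5.92887973e-04]), 'wrist_force': array([-0.32635407,  0.51712866,  0.74830967]), 'ft_torque': array([-0.02278317,  0.03168488,  0.00929676]), 'opening': 0.08522607044048064}
```

View pics/scene0.png

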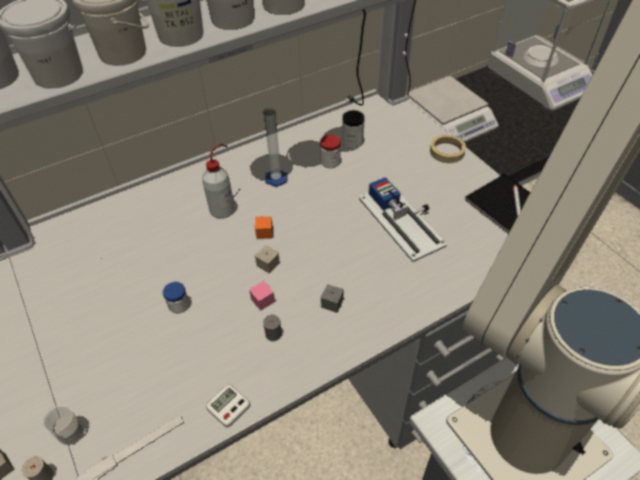

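View pics/top0.png

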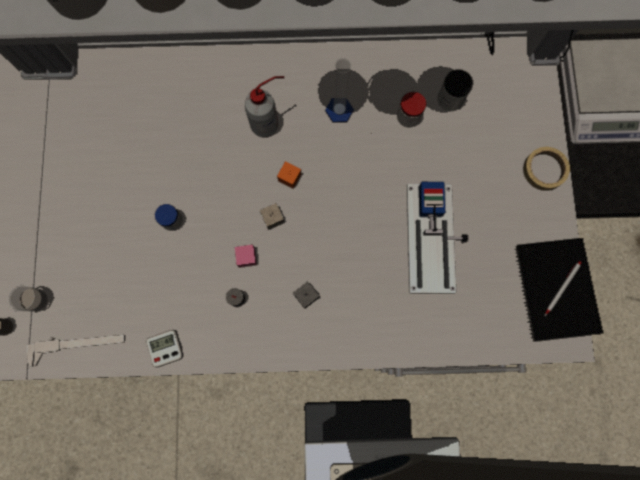

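View pics/wrist0.png

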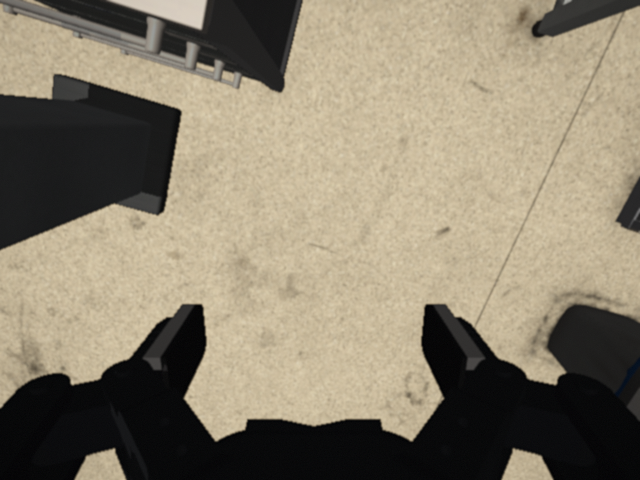

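Scene view: the sand cube is at (267,258), dark cube (332,298), dark cylinder (272,327), orange cube (264,227), pink cube (262,295) and jar (176,297). There is a beige specimen in the far-left group at (36,470). The fixture is at about (400,220). In the top view the sand cube is at (273,216) and the fixture at (431,238). I'll check this in an enlarged crop.

```bash
python3 - <<'E'
from h import *
c=load('top0');s=load('scene0')
a=cv2.resize(c['image'][150:320,210:340,::-1],None,fx=3,fy=3,interpolation=2)
b=cv2.resize(c['image'][170:300,395:480,::-1],None,fx=4,fy=4,interpolation=2)
H=max(a.shape[0],b.shape[0])
f=lambda i:cv2.copyMakeBorder(i,0,H-i.shape[0],0,5,0)
cv2.imwrite('pics/crop0.png',np.hstack([f(a),f(b)]))
a=cv2.resize(s['image'][205:345,225:355,::-1],None,fx=3,fy=3,interpolation=2)
b=cv2.resize(s['image'][170:265,350:450,::-1],None,fx=4,fy=4,interpolation=2)
H=max(a.shape[0],b.shape[0])
cv2.imwrite('pics/crop1.png',np.hstack([f(a),f(b)]))
for n,p in dict(sand=(273,212),dcube=(307,292),cyl=(235,295),jar=(167,214),orange=(289,172),fixA=(431,285),hous=(433,200),pink=(246,252)).items(): print(n,dep(c,*p).round(4))
for n,p in dict(sand=(267,254),dcube=(332,294),fix=(425,250)).items(): print('s',n,dep(s,*p).round(4))
E
```

```text
sand [0.632  0.2141 0.0389]
dcube [0.4566 0.1449 0.0379]
cyl [0.4538 0.295  0.0484]
jar [0.6296 0.4386 0.0582]
orange [0.7213 0.1776 0.04  ]
fixA [ 0.4664 -0.1224  0.0111]
hous [ 0.6444 -0.1314  0.0541]
pink [0.5459 0.2729 0.0384]
s sand [0.6252 0.2168 0.0393]
s dcube [0.4483 0.1493 0.0408]
s fix [ 0.4575 -0.1163  0.0138]
```

View pics/crop0.png

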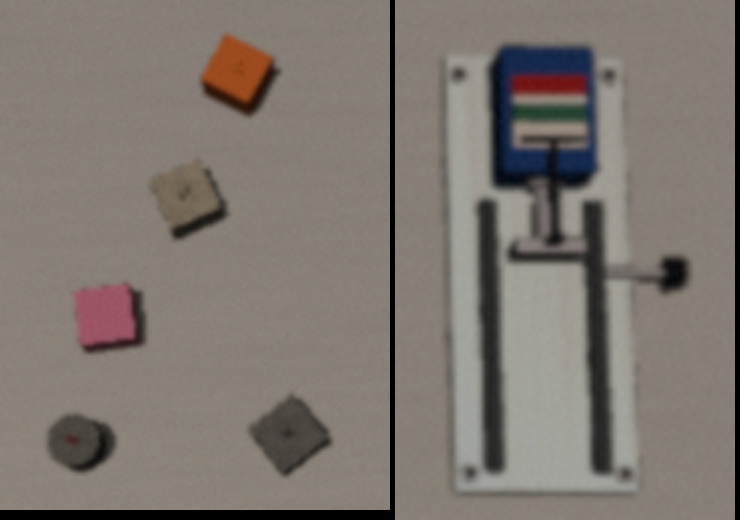

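View pics/crop1.png

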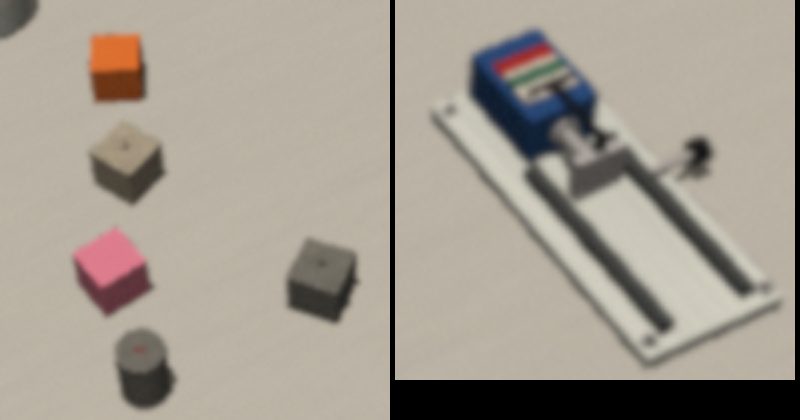

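Both crops agree. The beige cube at top (273,216) / scene (267,258) is the only sand-coloured one in the middle: the orange and pink cubes are the wrong colour and the other two specimens are dark. Next I'll measure the cube's pose and the fixture axis.

```bash
python3 - <<'E'
from h import *
def yaw(a): return (np.degrees(a)+45)%90-45
for n,box in(('top0',(255,195,292,236)),('scene0',(250,242,284,274))):
    c=load(n);im=c['image'];u0,v0,u1,v1=box
    # height map
    vv,uu=np.mgrid[0:480,0:640]
    P=np.stack([uu,vv,np.ones_like(uu)],-1)@np.linalg.inv(c['mtx']).T*c['depth'][...,None]
    W=(P-c['t'])@c['R']
    m=np.zeros((480,640),np.uint8)
    m[v0:v1,u0:u1]=((W[...,2]>0.033)&(W[...,2]<.046)&(c['depth']>0))[v0:v1,u0:u1]
    p=W[m>0]; rc=cv2.minAreaRect((p[:,:2]*1000).astype(np.float32))
    print(n,'sand z',np.median(p[:,2]),'rect',rc,'mean',p[:,:2].mean(0))
    # fixture: plate mask z 8..16mm & region
    reg=(slice(175,300),slice(395,470)) if n=='top0' else (slice(170,262),slice(352,450))
    m=np.zeros((480,640),bool); m[reg]=True
    pl=m&(W[...,2]>0.008)&(W[...,2]<.016)
    # plate by brightness colour
    pts=W[pl]; k=cv2.minAreaRect((pts[:,:2]*1000).astype(np.float32)); print('plate',np.median(pts[:,2]),k,cv2.boxPoints(k).round(1).tolist())
    hs=m&(W[...,2]>0.047)&(W[...,2]<.058)
    hs&=(im[...,2].astype(int)>im[...,0]+30)
    pts=W[hs]; print('housing',np.median(pts[:,2]),cv2.minAreaRect((pts[:,:2]*1000).astype(np.float32)))
E
```

```text
top0 sand z 0.03944962677653315 rect ((627.0689086914062, 217.66282653808594), (42.00737762451172, 39.55238342285156), 23.14171028137207) mean [0.62620103 0.21719302]
plate 0.011405108035962497 ((570.7752075195312, -140.06222534179688), (121.66691589355469, 245.17384338378906), 87.60602569580078) [[445.79998779296875, -195.6999969482422], [690.7000122070312, -206.0], [695.7999877929688, -84.4000015258789], [450.79998779296875, -74.19999694824219]]
housing 0.051005897789544334 ((651.761474609375, -131.27804565429688), (49.7806396484375, 69.64738464355469), 88.67060852050781)
scene0 sand z 0.03962281618176363 rect ((625.173095703125, 218.7951202392578), (42.686710357666016, 43.35851287841797), 25.099624633789062) mean [0.62392433 0.218894  ]
plate 0.012124243683691983 ((561.3272094726562, -148.13217163085938), (177.7528076171875, 247.17001342773438), 78.79621124267578) [[422.79998779296875, -211.3000030517578], [665.2999877929688, -259.29998779296875], [699.7999877929688, -85.0], [457.3999938964844, -36.900001525878906]]
housing 0.051292330883778076 ((649.3826904296875, -130.81930541992188), (51.01411056518555, 74.10497283935547), 87.78536224365234)
```

Call:
step_arm --pt "-0.6 20 31 0 0 0 0" --pt "-0.6 20 31 0 0 0 0" --pt "-0.6 20 31 0 0 0 0" --pt "-0.6 20 31 0 0 0 0" --pt "-0.6 20 31 0 0 0 0" --force 60

```text
t: 0.57
eef_pos: [0.2742, -0.4437, 0.2531]
orientation: [0.99, 0.14, -0.0, -0.0]
wrist_force: [1.2, 0.5, 0.8]
opening: 0.0679
```

Call:
step_arm --pt "-0.6 20 31 0 0 0 0" --pt "-0.6 20 31 0 0 0 0" --pt "-0.6 20 31 0 0 0 0" --pt "-0.6 20 31 0 0 0 0" --pt "-0.6 20 31 0 0 0 0"

```text
t: 0.98
eef_pos: [0.3743, -0.2887, 0.2533]
orientation: [0.99, 0.14, 0.0, 0.0]
wrist_force: [0.8, -0.3, 0.3]
opening: 0.0685
```

Call:
step_arm --pt "-0.6 20 31 0 0 0 0" --pt "-0.6 20 31 0 0 0 0" --pt "-0.6 20 31 0 0 0 0" --pt "-0.6 20 31 0 0 0 0" --pt "-0.6 0 0 0 0 0 0"

```text
t: 1.4
eef_pos: [0.4564, -0.1621, 0.2535]
orientation: [0.99, 0.143, 0.001, -0.0]
wrist_force: [0.6, 0.2, -0.5]
opening: 0.0681
```

```bash
python3 - <<'E'
from h import *
c=snap('wrist','wrist1'); o=r.get_obs(); print(o['eef_pos'],-c['R'].T@c['t'])
E
```

```text
[ 0.45509995 -0.16387128  0.25325424] [ 0.52909477 -0.14146337  0.37312985]
```

View pics/wrist1.png

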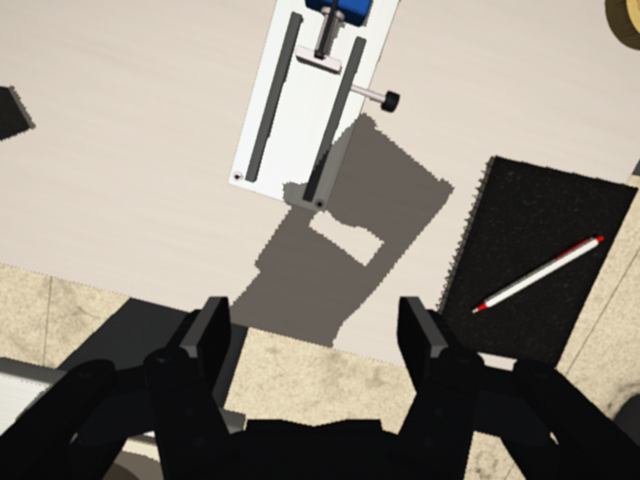

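The wrist view shows both rails, the left one from (298,15) to (250,178) and the right one from (361,40) to (308,198). The pad face top is at about (318,60) and the knob at (389,101). I'll fit the rails and pad next.

```bash
python3 - <<'E'
from h import *
c=load('wrist1');im=c['image'];g=im.max(2)
cs=lambda pts,z:np.array([ray(c,u,v,z)for u,v in pts])
m=((g<115)&(im.max(2).astype(int)-im.min(2)<30)).astype(np.uint8)
for nm,poly in(('L',[(285,8),(306,10),(262,188),(240,184)]),('R',[(353,34),(370,36),(324,204),(300,200)])):
    pm=np.zeros_like(m);cv2.fillPoly(pm,[np.array(poly)],1)
    mm=(g<80).astype(np.uint8)*pm
    cnt=max(cv2.findContours(mm,0,2)[0],key=cv2.contourArea)
    rc=cv2.minAreaRect(cs(cnt[:,0,:].astype(float),.022)[:,:2].astype(np.float32)*1000); print(nm,rc,cv2.boxPoints(rc).round(1).tolist())
cv2.imwrite('pics/cropw1.png',cv2.resize(im[0:215,220:420,::-1],None,fx=2.7,fy=2.7,interpolation=2))
E
```

```text
L ((535.1649169921875, -105.07986450195312), (2.2464241981506348, 144.32225036621094), 87.90852355957031) [[463.0, -103.5999984741211], [607.2000122070312, -108.80000305175781], [607.2999877929688, -106.5999984741211], [463.1000061035156, -101.30000305175781]]
R ((486.8714599609375, -156.4833526611328), (9.659793853759766, 56.899452209472656), 87.61821746826172) [[458.20001220703125, -160.10000610351562], [515.0999755859375, -162.5], [515.5, -152.8000030517578], [458.6000061035156, -150.5]]
```

View pics/cropw1.png

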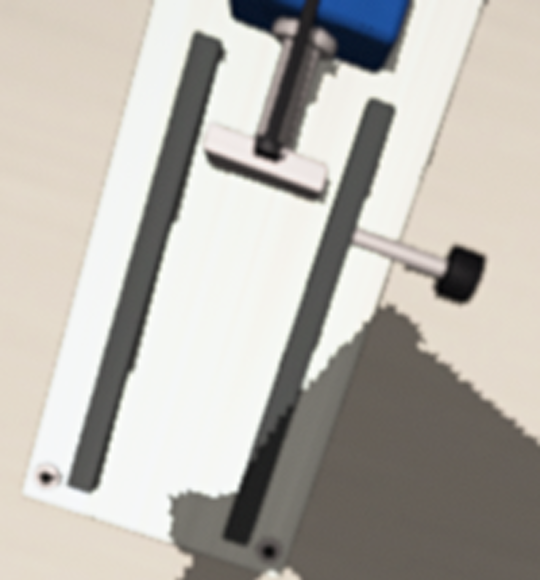

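```bash
python3 - <<'E'
from h import *
c=load('wrist1')
f=lambda x,y,z:ray(c,220+(x+.5)/2.7-.5,(y+.5)/2.7-.5,z)[:2]*1000
Ln=(f(68,485,.022)+f(96,489,.022))/2;Lf=(f(196,33,.022)+f(222,42,.022))/2
Rn=(f(223,537,.022)+f(247,542,.022))/2;Rf=(f(369,98,.022)+f(395,105,.022))/2
print(Ln,Lf,Rn,Rf)
for a,b in((Ln,Lf),(Rn,Rf)): d=b-a;print('len',np.linalg.norm(d),'ang',np.degrees(np.arctan2(d[1],d[0])))
print('sep',Rn-Ln,Rf-Lf)
n=(Ln+Rn)/2;q=(Lf+Rf)/2;d=q-n;L=np.linalg.norm(d);e=d/L;print('axis',e,np.degrees(np.arctan2(e[1],e[0])),L)
mid=(n+q)/2; O=mid+e*40; print('origin',O,'bed',O-50*e)
# pad face top edge front: height 12+35=47
for p in((205,152),(325,190)): print('padtop',f(*p,.047), 'fix x,y',(lambda w:(w@e,-w[0]*e[1]+w[1]*e[0]))(f(*p,.047)-O))
# L mask
im=c['image'];g=im.max(2)
for nm,poly,s in(('L',[(285,8),(306,10),(262,188),(240,184)],0),('R',[(353,34),(370,36),(324,204),(300,200)],0)):
    pm=np.zeros_like(g);cv2.fillPoly(pm,[np.array(poly)],1)
    mm=((g<150)&(pm>0)); mm=mm.astype(np.uint8)
    v,u=np.nonzero(mm); 
    w=np.array([ray(c,a,b,.022)[:2]*1000 for a,b in zip(u,v)]); 
    print(nm,cv2.fitLine(w.astype(np.float32),cv2.DIST_HUBER,0,.01,.01).ravel(), cv2.minAreaRect(w.astype(np.float32)))
E
```

```text
[462.25353793 -98.80009402] [ 608.34750967 -104.01030412] [ 459.44137722 -155.28446445] [ 606.59225536 -160.91212711]
len 146.18684916507786 ang -2.0424975794125375
len 147.25845145350596 ang -2.190161947786508
sep [ -2.81216071 -56.48437043] [ -1.75525431 -56.90182299]
axis [ 0.99931774 -0.03693323] -2.1165993838018617 146.72252849240866
origin [ 574.13137947 -131.22907649] bed [ 524.16549269 -129.38241516]
padtop [ 573.60575402 -113.59116268] fix x,y (np.float64(-1.1766919058661722), np.float64(17.60646704060039))
padtop [ 573.77085837 -150.74591778] fix x,y (np.float64(0.36054479185347876), np.float64(-19.51684085589202))
L [ 9.9929231e-01 -3.7614048e-02  5.3972729e+02 -1.0151916e+02] ((535.0405883789062, -101.67962646484375), (10.738676071166992, 147.44122314453125), 87.88966369628906)
R [ 9.9995100e-01  9.9003315e-03  5.3146130e+02 -1.6028777e+02] ((531.7168579101562, -162.19483947753906), (23.763656616210938, 149.5735626220703), 88.95259857177734)
```

Call:
step_arm --pt "-0.6 16 35 -5 0 0 1" --pt "-0.6 16 35 -5 0 0 1" --pt "-0.6 16 35 -5 0 0 1" --pt "-0.6 16 35 -5 0 0 1" --pt "-0.6 16 35 -5 0 0 1"

```text
t: 1.87
eef_pos: [0.534, 0.0091, 0.228]
orientation: [0.983, 0.183, -0.0, 0.0]
wrist_force: [0.5, 0.2, -0.6]
opening: 0.0682
```

Call:
step_arm --pt "-0.6 16 35 -5 0 0 1" --pt "-0.6 16 35 -5 0 0 1" --pt "-0.6 16 35 -5 0 0 1" --pt "-0.6 16 35 -5 0 0 0" --pt "-0.6 16 35 -5 0 0 0"

```text
t: 2.28
eef_pos: [0.6143, 0.184, 0.2028]
orientation: [0.978, 0.209, -0.0, 0.0]
wrist_force: [0.6, -0.6, 0.7]
opening: 0.0682
```

Call:
step_arm --pt "-0.6 12 34 -5 0 0 0" --pt "-0.6 0 0 -20 0 0 0" --pt "-0.6 0 0 -20 0 0 0" --pt "-0.6 0 0 0 0 0 0" --pt "-0.6 0 0 0 0 0 0"

```text
t: 2.7
eef_pos: [0.6251, 0.2162, 0.157]
orientation: [0.978, 0.209, -0.002, 0.0]
wrist_force: [0.9, 0.1, 0.3]
opening: 0.0685
```

```bash
python3 - <<'E'
from h import *
c=snap('wrist','wrist2'); o=r.get_obs(); print(o['eef_pos'],o['orientation'],-c['R'].T@c['t'])
print(pix(c,[*o['eef_pos'][:2],.04]))
E
```

```text
[0.62591887 0.21649815 0.15838341] [ 9.78000597e-01  2.08601564e-01 -4.50249013e-04  1.30463190e-04] [0.69474209 0.24669015 0.2763166 ]
[312.46123991 238.19449547]
```

View pics/wrist2.png

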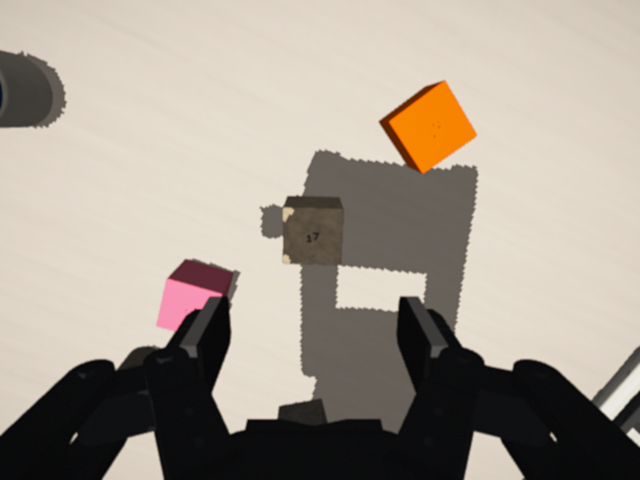

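```bash
python3 - <<'E'
from h import *
c=load('wrist2')
P=np.array([ray(c,u,v,.0395) for u,v in((283,207.5),(343,207.5),(341.5,265),(283.5,263))])[:,:2]*1000
print(P.round(1),P.mean(0)); 
for i in range(4):
    d=P[(i+1)%4]-P[i];print(np.linalg.norm(d),np.degrees(np.arctan2(d[1],d[0])))
print(dep(c,325,240),dep(c,205,305),dep(c,425,130))
E
```

```text
[[637.1 242.5]
 [653.1 206.8]
 [616.3 190.5]
 [601.5 227.3]] [626.98532173 216.75793911]
39.10216436125488 -65.92168690429551
40.2393281031128 -156.0054290678749
39.678667606034146 111.95509558098738
38.77401220869092 23.179732604313546
[0.62781226 0.20811907 0.0386908 ] [0.61859424 0.25666189 0.1523078 ] [0.71741253 0.18180097 0.03939755]
```

Call:
step_arm --pt "-0.6 1 0 -30 0 0 0" --pt "-0.6 0 0 -30 0 0 0" --pt "-0.6 0 0 -30 0 0 0" --pt "-0.6 0 0 -20 0 0 0" --pt "-0.6 0 0 -11 0 0 0"

```text
t: 3.17
eef_pos: [0.6265, 0.2165, 0.0362]
orientation: [0.978, 0.209, -0.001, 0.0]
wrist_force: [-0.5, -0.2, 0.4]
opening: 0.0681
```

Call:
step_arm --pt "-0.6 0 0 0 0 0 0" --pt "1 0 0 0 0 0 0" --pt "1 0 0 0 0 0 0" --pt "1 0 0 0 0 0 0" --pt "1 0 0 0 0 0 0" --force 60

```text
t: 3.58
eef_pos: [0.6286, 0.2181, 0.0398]
orientation: [0.978, 0.209, 0.002, -0.0]
wrist_force: [0.6, -1.2, 7.0]
opening: 0.0389
```

Call:
step_arm --pt "1 0 0 0 0 0 0" --pt "1 0 0 0 0 0 0" --pt "1 0 0 0 0 0 0"

```text
t: 3.83
eef_pos: [0.6286, 0.2181, 0.0399]
orientation: [0.978, 0.209, 0.002, -0.0]
wrist_force: [0.8, -1.4, 8.0]
opening: 0.0387
```

Call:
step_arm --pt "1 0 0 10 0 0 0" --pt "1 0 0 25 0 0 0" --pt "1 0 0 35 0 0 0" --pt "1 0 0 35 0 0 0" --pt "1 0 0 0 0 0 0"

```text
t: 4.25
eef_pos: [0.6308, 0.2191, 0.1507]
orientation: [0.978, 0.209, 0.006, -0.001]
wrist_force: [1.1, 1.4, -1.1]
opening: 0.0389
```

Call:
step_arm --pt "1 0 0 0 0 0 0"

```text
t: 4.33
eef_pos: [0.6284, 0.2183, 0.146]
orientation: [0.978, 0.209, 0.003, -0.0]
wrist_force: [0.2, 0.2, -1.4]
opening: 0.0388
```

```bash
python3 - <<'E'
from h import *
o=r.get_obs(); print(o['eef_pos'],o['orientation'],o['wrist_force'],o['opening'])
c=snap('wrist','wrist3');s=snap('scene','scene3')
cv2.imwrite('pics/s3.png',np.hstack([cv2.resize(s['image'][190:310,215:345,::-1],(390,360),interpolation=2),cv2.resize(c['image'][150:400,170:480,::-1],(400,360),interpolation=2)]))
print(-c['R'].T@c['t'])
E
```

```text
[0.62839716 0.21828174 0.14597608] [ 9.77871620e-01  2.09185439e-01  2.90188430e-03 -3.54820568e-04] [ 0.19628872  0.24631126 -1.43324948] 0.03878331064853808
[0.69701064 0.24839332 0.26596976]
```

View pics/s3.png

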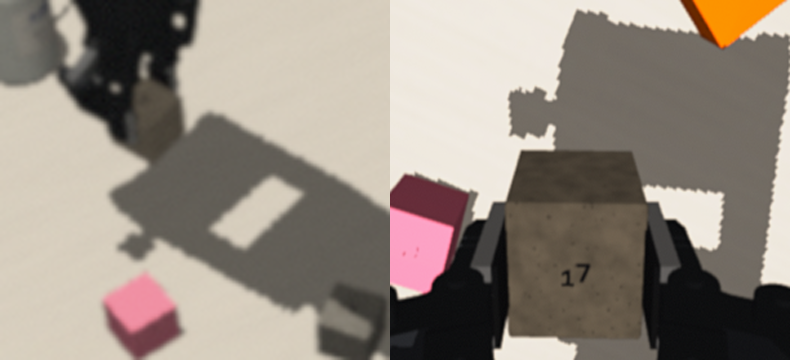

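```bash
python3 - <<'E'
from h import *
c=load('wrist3');o=r.get_obs()
uu,vv=np.meshgrid(np.arange(270,362,4),np.arange(298,378,4))
P=np.array([dep(c,u,v) for u,v in zip(uu.ravel(),vv.ravel())])
A=np.c_[P[:,:2]-P[:,:2].mean(0),np.ones(len(P))];k=np.linalg.lstsq(A,P[:,2],rcond=None)[0];print('slopes deg',np.degrees(k[:2]),'z top',k[2],P[:,2].std())
z=k[2]
Q=np.array([ray(c,170+x*.775-.1,150+y*.694-.1,z) for x,y in((117,203),(255,203),(253,335),(120,337))])[:,:2]*1000
print(Q.round(1),Q.mean(0),o['eef_pos'])
for i in range(4):
    d=Q[(i+1)%4]-Q[i];print(np.linalg.norm(d),np.degrees(np.arctan2(d[1],d[0])))
E
```

```text
slopes deg [9.7053601  4.50783778] z top 0.14541034139407857 0.0056548714178510295
[[637.8 242.2]
 [653.2 207.6]
 [618.5 190.9]
 [601.7 226.8]] [627.7895219  216.87541423] [0.62613362 0.21751242 0.14226735]
37.93935081398745 -65.89267851807466
38.58953855253005 -154.31357953660344
39.71466187779039 115.00140379898592
39.20097015586787 23.073826650762737
```

```bash
python3 - <<'E'
from h import *
c=snap('wrist','wrist4');o=r.get_obs();print(o['eef_pos'],o['orientation'],o['t'])
for v in range(250,400,8): print(v,[dep(c,u,v).round(4).tolist() for u in(290,340)],c['image'][v,290])
cv2.imwrite('pics/w4.png',cv2.resize(c['image'][230:410,220:400,::-1],(720,720)[::1] if 0 else (580,580),interpolation=2))
E
```

```text
[0.62574591 0.21736157 0.1414032 ] [ 9.77874564e-01  2.09189217e-01 -1.09416706e-03  1.03403452e-04] 4.4833
250 [[0.6047, 0.2262, -0.0001], [0.6196, 0.1918, -0.0015]] [240 234 224]
258 [[0.6381, 0.2335, 0.1062], [0.6476, 0.2134, 0.1072]] [66 58 48]
266 [[0.6386, 0.2331, 0.1165], [0.6477, 0.2143, 0.1181]] [66 59 48]
274 [[0.6392, 0.2327, 0.1259], [0.6466, 0.2142, 0.1241]] [71 62 52]
282 [[0.639, 0.2322, 0.1328], [0.6466, 0.2148, 0.1323]] [70 62 51]
290 [[0.6391, 0.2318, 0.1395], [0.6463, 0.2152, 0.1392]] [78 69 57]
298 [[0.6371, 0.2308, 0.1415], [0.6441, 0.2143, 0.1408]] [104  90  75]
306 [[0.6339, 0.2295, 0.1409], [0.6417, 0.2132, 0.1419]] [104  91  75]
314 [[0.6312, 0.2283, 0.1414], [0.6381, 0.2114, 0.1404]] [95 84 69]
322 [[0.6284, 0.2271, 0.1419], [0.6359, 0.2105, 0.142]] [103  90  74]
330 [[0.6251, 0.2257, 0.1413], [0.6325, 0.2088, 0.1411]] [105  92  76]
338 [[0.6222, 0.2244, 0.1418], [0.6296, 0.2074, 0.1414]] [96 85 69]
346 [[0.6188, 0.223, 0.1413], [0.6264, 0.2059, 0.1412]] [108  95  78]
354 [[0.6157, 0.2217, 0.1415], [0.6236, 0.2046, 0.1417]] [100  88  72]
362 [[0.6126, 0.2203, 0.1416], [0.6204, 0.2032, 0.1418]] [97 86 71]
370 [[0.6086, 0.2187, 0.1407], [0.617, 0.2015, 0.1414]] [97 86 70]
378 [[0.6058, 0.2175, 0.1414], [0.6137, 0.1999, 0.1415]] [98 87 71]
386 [[0.4922, 0.1783, -0.0011], [0.5099, 0.1399, -0.0005]] [240 235 224]
394 [[0.4842, 0.175, -0.0017], [0.5023, 0.1363, -0.0008]] [238 232 221]
```

View pics/w4.png

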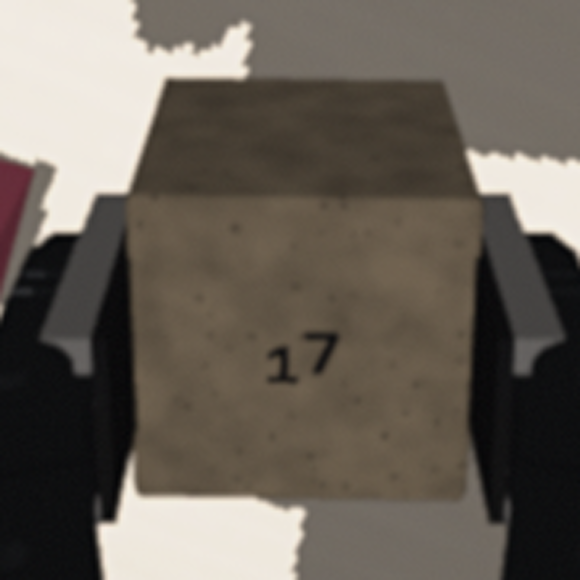

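The cube is held flat: its top plane is level at the TCP's z and it is centred. Now to the spot above the channel.

Call:
step_arm --pt "1 -10 -34 0 0 0 -2.6" --pt "1 -11 -35 0 0 0 -2.6" --pt "1 -10 -35 0 0 0 -2.6" --pt "1 -11 -35 0 0 0 -2.6" --pt "1 -10 -35 0 0 0 -2.6"

```text
t: 4.9
eef_pos: [0.5727, 0.0423, 0.1406]
orientation: [0.995, 0.096, -0.002, -0.0]
wrist_force: [0.6, -0.8, -2.5]
opening: 0.0387
```

Call:
step_arm --pt "1 -10 -34 0 0 0 -2.6" --pt "1 -11 -35 0 0 0 -2.6" --pt "1 -10 -35 0 0 0 -2.6" --pt "1 -11 -35 0 0 0 -2.6" --pt "1 -10 -35 0 0 0 -2.8"

```text
t: 5.32
eef_pos: [0.5208, -0.1315, 0.1408]
orientation: [1.0, -0.019, -0.002, -0.0]
wrist_force: [0.4, -0.4, -1.1]
opening: 0.0393
```

Call:
step_arm --pt "1 0 0 0 0 0 0" --pt "1 0 0 0 0 0 0" --pt "1 0 0 0 0 0 0"

```text
t: 5.57
eef_pos: [0.5221, -0.1302, 0.1413]
orientation: [1.0, -0.018, -0.001, -0.0]
wrist_force: [0.3, -0.2, -1.4]
opening: 0.0388
```

```bash
python3 - <<'E'
from h import *
c=snap('wrist','wrist5');o=r.get_obs();print(o['eef_pos'],o['orientation'],o['wrist_force'],o['t'])
E
```

```text
[ 0.52247458 -0.12960935  0.14149204] [ 9.99844953e-01 -1.75875021e-02 -8.07277642e-04 -3.13076172e-04] [ 0.09761201  0.35680766 -2.0083625 ] 5.6167
```

View pics/wrist5.png

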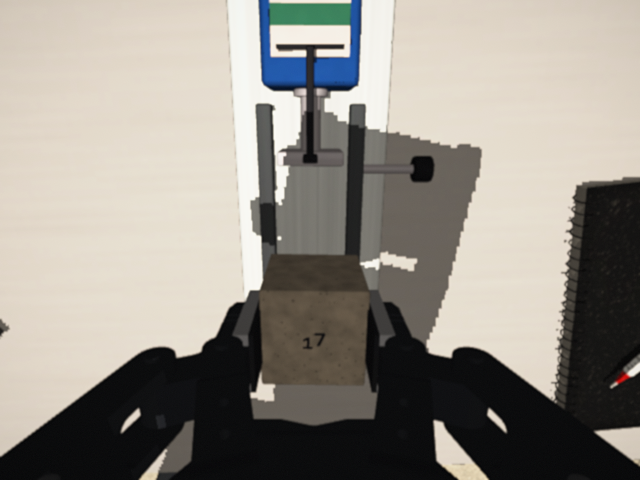

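```bash
python3 - <<'E'
from h import *
c=load('wrist5')
cv2.imwrite('pics/w5.png',cv2.resize(c['image'][90:300,235:385,::-1],None,fx=2.8*1.4,fy=2.8,interpolation=2))
e=np.array([np.cos(np.radians(-2.1)),np.sin(np.radians(-2.1))]);n=np.array([-e[1],e[0]])
g=c['image'].max(2).astype(int)
for v in range(115,250,15):
    print(v,g[v,250:285].tolist(),g[v,338:372].tolist())
E
```

```text
115 [247, 247, 247, 247, 245, 212, 127, 85, 89, 90, 91, 93, 95, 94, 97, 96, 97, 95, 93, 84, 61, 56, 140, 231, 249, 248, 247, 247, 247, 247, 247, 247, 247, 246, 247] [240, 246, 246, 246, 246, 246, 246, 246, 247, 246, 211, 114, 59, 76, 91, 93, 91, 90, 91, 91, 91, 91, 91, 89, 87, 80, 90, 176, 244, 248, 246, 246, 246, 247]
130 [248, 247, 247, 247, 248, 243, 178, 97, 85, 91, 91, 91, 92, 93, 94, 95, 95, 95, 94, 90, 74, 50, 71, 178, 248, 250, 248, 248, 248, 247, 248, 247, 247, 247, 247] [119, 120, 122, 123, 123, 123, 124, 123, 123, 108, 66, 30, 27, 31, 34, 34, 34, 35, 35, 34, 34, 34, 34, 34, 31, 35, 55, 92, 116, 121, 123, 126, 125, 125]
145 [248, 248, 247, 247, 248, 249, 242, 162, 86, 84, 88, 89, 90, 92, 93, 95, 94, 94, 92, 91, 80, 55, 35, 87, 193, 249, 250, 248, 248, 248, 248, 248, 248, 248, 248] [120, 121, 122, 124, 124, 124, 123, 123, 122, 105, 59, 28, 29, 34, 35, 34, 34, 34, 35, 36, 35, 34, 35, 34, 32, 40, 75, 113, 124, 124, 124, 125, 125, 125]
160 [249, 248, 248, 248, 248, 248, 244, 195, 112, 84, 87, 89, 89, 90, 91, 92, 92, 93, 93, 93, 88, 73, 51, 44, 98, 187, 235, 231, 237, 244, 246, 
[... 1061 characters left out ...]
33, 32, 34, 57, 94, 118, 124, 123, 125, 124, 124, 123, 122, 121]
220 [245, 215, 150, 122, 123, 123, 122, 121, 120, 107, 67, 36, 32, 33, 34, 33, 33, 34, 33, 34, 34, 34, 32, 29, 29, 52, 90, 114, 120, 121, 123, 123, 123, 123, 119] [122, 123, 123, 121, 121, 122, 116, 90, 48, 28, 30, 34, 33, 34, 34, 34, 34, 33, 35, 34, 33, 33, 47, 83, 114, 124, 123, 123, 125, 124, 122, 123, 121, 123]
235 [247, 248, 248, 249, 249, 245, 227, 206, 205, 195, 155, 83, 33, 30, 33, 32, 32, 33, 33, 34, 35, 34, 33, 30, 27, 37, 76, 114, 136, 142, 137, 126, 121, 120, 120] [123, 121, 121, 121, 122, 123, 107, 66, 31, 28, 33, 33, 33, 33, 34, 33, 34, 34, 35, 33, 32, 37, 69, 110, 125, 124, 122, 124, 124, 124, 123, 122, 124, 123]
```

View pics/w5.png

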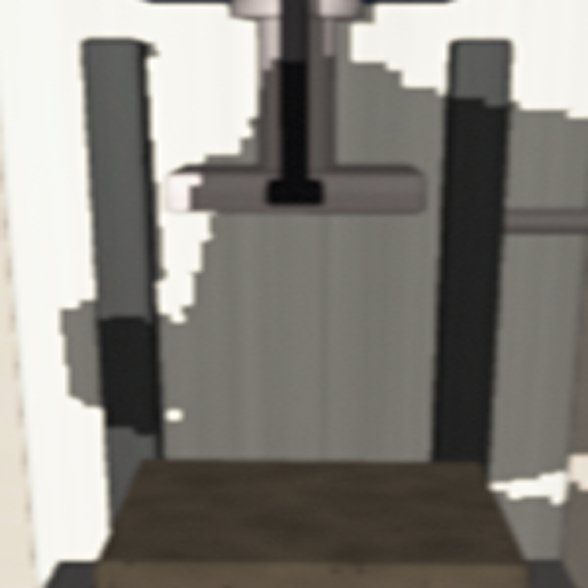

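```bash
python3 - <<'E'
from h import *
c=load('wrist5');o=r.get_obs()
g=c['image'].max(2).astype(float)
L=[];R=[]
for v in range(115,248,3):
    def cross(a,b,step):
        row=g[v]; hi=np.median(row[a-step*4:a+1] if step>0 else row[a:a+5]) if 0 else row[a]
    # left outer: from inside rail u~265 going left until > mid
    row=g[v]
    for (u0,st,out) in((264,-1,L),(355,1,R)):
        base=row[u0]; 
        far=row[u0+st*14]; th=(base+far)/2
        u=u0
        while (row[u+st]<th): u+=st
        f=(th-row[u])/(row[u+st]-row[u]); out.append(ray(c,u+st*f,v,.022)[:2]*1000)
L=np.array(L);R=np.array(R)
def fit(P):
    k=np.polyfit(P[:,0],P[:,1],1); rs=P[:,1]-np.polyval(k,P[:,0]); i=abs(rs)<1; k=np.polyfit(P[i,0],P[i,1],1); return k,rs[i].std()
kl,kr=fit(L),fit(R);print(kl,kr,[np.degrees(np.arctan(k[0][0])) for k in(kl,kr)])
for x in(522,545,575): print(x,np.polyval(kl[0],x),np.polyval(kr[0],x),(np.polyval(kl[0],x)+np.polyval(kr[0],x))/2)
# rail far end v~104.5 and pad top front edge
for u in(265,357): print('far end',ray(c,u,104.5,.022))
# pad front top edge: crop y~205/2.8+90
for x in(180,415): print('padfront top', ray(c,235+x/3.92,90+183/2.8,.047), ray(c,235+x/3.92,90+211/2.8,.040))
q=o['orientation'];print(o['eef_pos'],np.degrees(2*np.arctan2(q[1],q[0])))
# cube top corners from big picture
Q=np.array([ray(c,u,v,o['eef_pos'][2]) for u,v in((261.5,291.5),(368,292),(366,383),(263.5,383))])[:,:2]*1000
print(Q.round(1),Q.mean(0))
E
```

```text
(array([ -0.06556606, -59.4594839 ]), np.float64(0.5249273509129516)) (array([-3.93391427e-02, -1.41892149e+02]), np.float64(0.15028447666066852)) [np.float64(-3.7512892568478264), np.float64(-2.2528052044081086)]
522 -93.68496789189712 -162.42718186867128 -128.0560748802842
545 -95.1929873016103 -163.33198215158538 -129.26248472659785
575 -97.15996914036663 -164.51215643364725 -130.83606278700694
far end [ 0.60874392 -0.10478503  0.022     ]
far end [ 0.60670212 -0.16043715  0.022     ]
padfront top [ 0.58035491 -0.11473686  0.047     ] [ 0.57402724 -0.11375488  0.04      ]
padfront top [ 0.57911546 -0.14850441  0.047     ] [ 0.5727369 -0.1489057  0.04     ]
[ 0.52247458 -0.12960935  0.14149204] -2.0154839526955843
[[ 541.6 -113.3]
 [ 540.  -150.8]
 [ 501.7 -150.3]
 [ 503.1 -111.1]] [ 521.60820113 -131.39044418]
```

Call:
step_arm --pt "1 0 2.5 -20 0 0 -0.1" --pt "1 0 0 -25 0 0 0" --pt "1 0 0 -20 0 0 0" --pt "1 0 0 -8 0 0 0" --pt "1 0 0 0 0 0 0"

```text
t: 6.03
eef_pos: [0.5216, -0.1263, 0.0673]
orientation: [1.0, -0.018, -0.002, -0.001]
wrist_force: [0.0, 0.6, -2.0]
opening: 0.0389
```

Call:
step_arm --pt "1 0 0 0 0 0 0" --pt "1 0 0 0 0 0 0"

```text
t: 6.2
eef_pos: [0.5237, -0.1275, 0.0702]
orientation: [1.0, -0.018, 0.001, 0.0]
wrist_force: [-0.1, -0.1, -1.1]
opening: 0.0387
```

```bash
python3 - <<'E'
from h import *
c=snap('wrist','wrist6');s=snap('scene','scene6');t=snap('top','top6');o=r.get_obs();print(o['eef_pos'],o['orientation'],o['wrist_force'],o['t'])
cv2.imwrite('pics/w6.png',np.hstack([cv2.resize(c['image'][90:390,220:400,::-1],(360,600),interpolation=2),cv2.resize(s['image'][170:270,350:450,::-1],(400,400),interpolation=2)[:] if 0 else cv2.resize(s['image'][165:275,345:425,::-1],(430,600),interpolation=2)]))
E
```

```text
[ 0.52362458 -0.12792257  0.0704344 ] [ 9.99824578e-01 -1.87017674e-02  1.00017197e-03  2.40151843e-04] [ 0.26749052 -0.1105179  -0.50316413] 6.35
```

View pics/w6.png

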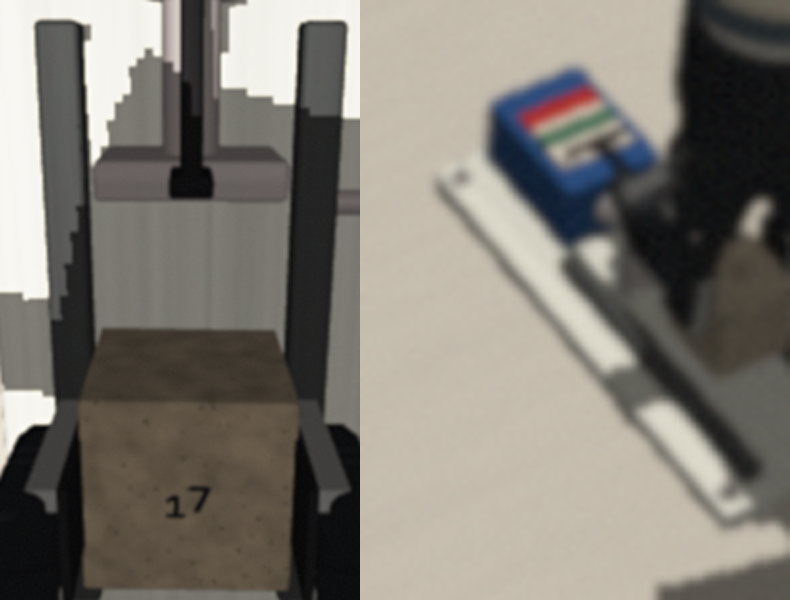

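The cube sits centred between the rails, with gaps of about 10 px each side in the crop. I'm lowering it gently.

Call:
step_arm --pt "1 0 0 -7 0 0 0" --pt "1 0 0 -5 0 0 0" --pt "1 0 0 -3 0 0 0" --pt "1 0 0 0 0 0 0" --pt "1 0 0 0 0 0 0"

```text
t: 6.77
eef_pos: [0.5225, -0.1278, 0.0539]
orientation: [1.0, -0.019, -0.0, -0.0]
wrist_force: [0.2, 0.2, -1.5]
opening: 0.0391
```

Call:
step_arm --pt "1 0 0 -2 0 0 0" --pt "1 0 0 0 0 0 0" --pt "1 0 0 0 0 0 0"

```text
t: 7.02
eef_pos: [0.5228, -0.1278, 0.0523]
orientation: [1.0, -0.019, -0.0, -0.0]
wrist_force: [1.3, -0.1, -0.9]
opening: 0.0388
```

Call:
step_arm --pt "1 0 0 -1 0 0 0" --pt "1 0 0 0 0 0 0" --pt "1 0 0 0 0 0 0" --pt "1 0 0 0 0 0 0"

```text
t: 7.35
eef_pos: [0.5229, -0.1279, 0.0518]
orientation: [1.0, -0.019, 0.0, 0.0]
wrist_force: [-2.3, 1.0, 4.4]
opening: 0.0393
```

Call:
step_arm --pt "1 8 -0.3 0 0 0 0" --pt "1 8 -0.3 0 0 0 0" --pt "1 6 -0.2 0 0 0 0" --pt "1 3 -0.1 0 0 0 0" --pt "1 0 0 0 0 0 0"

```text
t: 7.77
eef_pos: [0.5479, -0.1288, 0.0518]
orientation: [1.0, -0.019, -0.0, 0.0]
wrist_force: [-3.3, -0.0, 8.6]
opening: 0.0389
```

Call:
step_arm --pt "1 0 0 0 0 0 0" --pt "1 0 0 0 0 0 0"

```text
t: 7.93
eef_pos: [0.5479, -0.1288, 0.0518]
orientation: [1.0, -0.019, 0.0, 0.0]
wrist_force: [-2.6, -0.2, 7.0]
opening: 0.0389
```

```bash
python3 - <<'E'
from h import *
c=snap('wrist','wrist7');o=r.get_obs();print(o['eef_pos'],o['orientation'],o['wrist_force'],o['t'])
cv2.imwrite('pics/w7.png',cv2.resize(c['image'][0:390,190:430,::-1],(369,600),interpolation=2))
E
```

```text
[ 0.54785237 -0.12878234  0.05185775] [ 9.99823789e-01 -1.87717509e-02  9.08866649e-05  5.98982384e-05] [-1.55745903  0.60655348  6.56770434] 7.9833
```

View pics/w7.png

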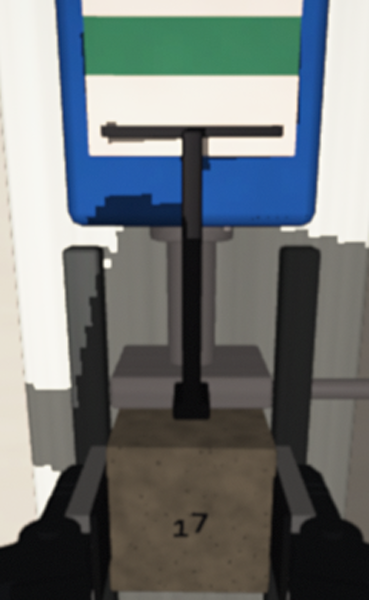

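Call:
step_arm --pt "1 4 -0.1 0 0 0 0" --pt "1 3 -0.1 0 0 0 0" --pt "1 3 -0.1 0 0 0 0" --pt "1 3 -0.1 0 0 0 0" --pt "1 0 0 0 0 0 0"

```text
t: 8.4
eef_pos: [0.5568, -0.1287, 0.0519]
orientation: [1.0, -0.019, -0.004, -0.001]
wrist_force: [-17.4, -0.5, 23.9]
opening: 0.0389
```

Call:
step_arm --pt "1 3 -0.1 0 0 0 0" --pt "1 2 -0.1 0 0 0 0" --pt "1 0 0 0 0 0 0" --pt "1 0 0 0 0 0 0"

```text
t: 8.73
eef_pos: [0.5589, -0.1287, 0.052]
orientation: [1.0, -0.019, -0.007, -0.001]
wrist_force: [-25.3, -1.7, 33.1]
opening: 0.0389
```

```bash
python3 - <<'E'
from h import *
c=snap('wrist','wrist8');o=r.get_obs();print(o['eef_pos'],o['orientation'],o['wrist_force'],o['t'])
cv2.imwrite('pics/w8.png',cv2.resize(c['image'][0:390,190:430,::-1],(369,600),interpolation=2))
E
```

```text
[ 0.55894405 -0.12867957  0.05196941] [ 9.99802275e-01 -1.85203296e-02 -7.17355088e-03 -9.74389381e-04] [-25.96722272  -0.84002025  33.27110971] 8.7833
```

View pics/w8.png

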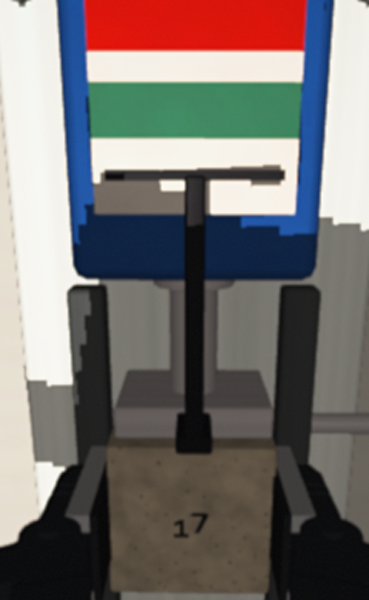

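Pushing down too hard: 33 N on the bed, and the friction drags at the cube. I'll ease up until the bed force is small.

Call:
step_arm --pt "1 0 0 1 0 0 0" --pt "1 0 0 0 0 0 0" --pt "1 0 0 0 0 0 0"

```text
t: 9.03
eef_pos: [0.5632, -0.1289, 0.0519]
orientation: [1.0, -0.019, -0.003, -0.0]
wrist_force: [-9.3, 0.3, 6.7]
opening: 0.0391
```

Call:
step_arm --pt "1 0 0 1 0 0 0" --pt "1 0 0 0 0 0 0" --pt "1 0 0 0 0 0 0"

```text
t: 9.28
eef_pos: [0.5633, -0.1289, 0.0523]
orientation: [1.0, -0.019, -0.003, -0.0]
wrist_force: [-6.4, 0.4, -1.1]
opening: 0.0385
```

Call:
step_arm --pt "1 2 -0.1 0 0 0 0" --pt "1 2 -0.1 0 0 0 0" --pt "1 2 -0.1 0 0 0 0" --pt "1 0 0 0 0 0 0" --pt "1 0 0 0 0 0 0"

```text
t: 9.7
eef_pos: [0.5688, -0.1291, 0.0523]
orientation: [1.0, -0.019, -0.003, -0.001]
wrist_force: [-8.0, -0.7, 2.4]
opening: 0.0389
```

```bash
python3 - <<'E'
from h import *
c=snap('wrist','wrist9');o=r.get_obs();print(o['eef_pos'],o['orientation'],o['wrist_force'],o['t'])
cv2.imwrite('pics/w9.png',cv2.resize(c['image'][0:390,190:430,::-1],(369,600),interpolation=2))
E
```

```text
[ 0.56878089 -0.12906945  0.05230302] [ 9.99822434e-01 -1.85565722e-02 -3.23168004e-03 -5.57539671e-04] [-8.14580876  0.80544125  1.64807012] 9.75
```

View pics/w9.png

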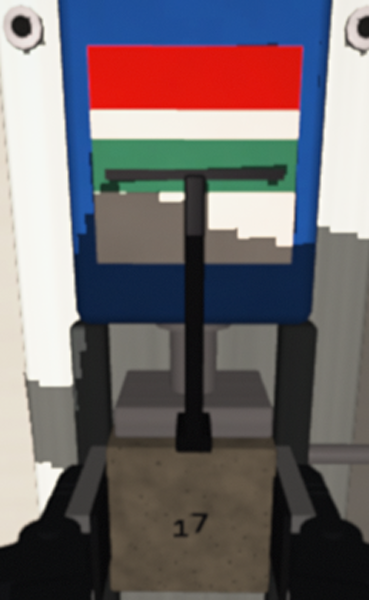

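Call:
step_arm --pt "1 1 0 0 0 -0.2 0" --pt "1 1 0 0 0 -0.2 0" --pt "1 0 0 0 0 0 0" --pt "1 0 0 0 0 0 0"

```text
t: 10.08
eef_pos: [0.5704, -0.1291, 0.0522]
orientation: [1.0, -0.019, -0.0, -0.001]
wrist_force: [-8.3, -0.8, 1.4]
opening: 0.0391
```

Call:
step_arm --pt "1 0 0 -0.5 0 0 0" --pt "1 0 0 0 0 0 0" --pt "1 0 0 0 0 0 0"

```text
t: 10.33
eef_pos: [0.5704, -0.1291, 0.0519]
orientation: [1.0, -0.019, -0.0, -0.001]
wrist_force: [-9.3, 0.2, 3.4]
opening: 0.0388
```

```bash
python3 - <<'E'
from h import *
c=snap('wrist','wrist10');s=snap('scene','scene10');t=snap('top','top10');o=r.get_obs();print(o['eef_pos'],o['orientation'],o['wrist_force'],o['t'])
cv2.imwrite('pics/w10.png',np.hstack([cv2.resize(c['image'][0:390,190:430,::-1],(369,600),interpolation=2),cv2.resize(s['image'][165:275,345:425,::-1],(430,600),interpolation=2)]))
P=[]
for v in range(300,382,8): print(v,[dep(c,u,v).round(4).tolist()for u in(285,345)])
E
```

```text
[ 0.57045234 -0.12914996  0.05191485] [ 9.99828322e-01 -1.85190131e-02 -5.16603462e-05 -6.08625848e-04] [-9.19521467 -0.03380103  3.67568093] 10.4833
300 [[0.5856, -0.1202, 0.0508], [0.5842, -0.1418, 0.0496]]
308 [[0.5827, -0.1201, 0.0514], [0.5814, -0.1418, 0.0503]]
316 [[0.5793, -0.1199, 0.0511], [0.5786, -0.1416, 0.0512]]
324 [[0.5759, -0.1196, 0.0507], [0.5754, -0.1416, 0.0514]]
332 [[0.5726, -0.1195, 0.0508], [0.5719, -0.1416, 0.051]]
340 [[0.5699, -0.1194, 0.0518], [0.5687, -0.1415, 0.0514]]
348 [[0.5663, -0.1191, 0.0515], [0.5655, -0.1415, 0.0516]]
356 [[0.5627, -0.1189, 0.0514], [0.5619, -0.1414, 0.0514]]
364 [[0.5589, -0.1187, 0.0511], [0.5587, -0.1413, 0.0519]]
372 [[0.555, -0.1184, 0.0505], [0.5546, -0.1414, 0.0512]]
380 [[0.5526, -0.1184, 0.0522], [0.5514, -0.1413, 0.0517]]
```

View pics/w10.png

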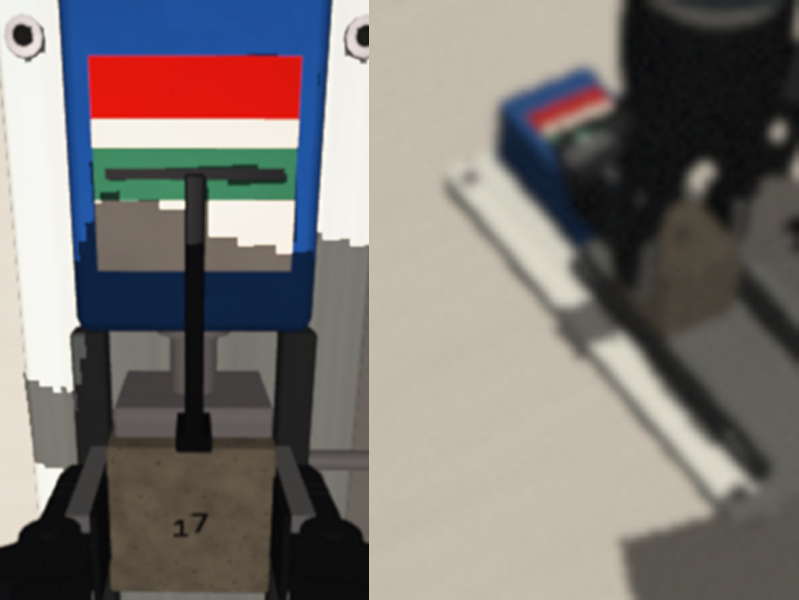

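View pics/scene10.png

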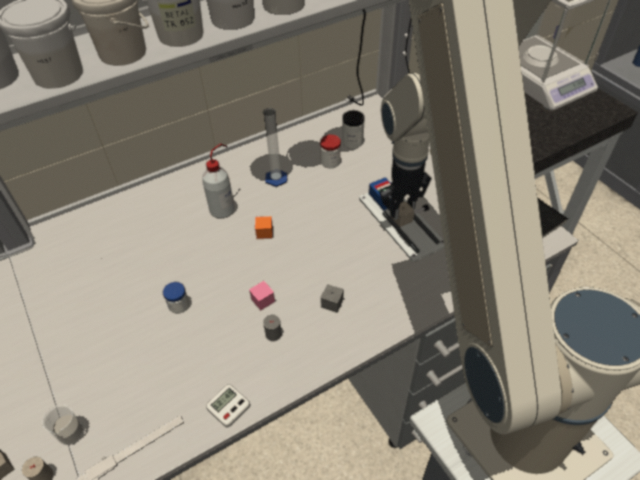

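The pointer bar is mid-green, the cube top is level, and the cube is on the bed with about 3.5 N. The other specimens haven't moved. I'll hold briefly to check it's stable.

Call:
step_arm --pt "1 0 0 0 0 0 0" --pt "1 0 0 0 0 0 0" --pt "1 0 0 0 0 0 0" --pt "1 0 0 0 0 0 0" --pt "1 0 0 0 0 0 0"

```text
t: 10.9
eef_pos: [0.5704, -0.1291, 0.0519]
orientation: [1.0, -0.019, -0.0, -0.001]
wrist_force: [-9.1, -1.5, 3.9]
opening: 0.0389
```

```bash
python3 - <<'E'
from h import *
print(r.get_obs()['eef_pos'],r.get_obs()['wrist_force']); print(r.close_job())
E
```

```text
[ 0.57043421 -0.12911818  0.05189889] [-9.13397717 -1.53128659  3.91242996]
the job is handed in; nothing more can be done
None
```

I gripped the sand-coloured cube, set it on the channel bed between the rails and pressed it against the sprung pad. I handed the job in at about 11 s with the grip and push still on.

**Last checks:**
- **Pointer:** mid-green in the wrist view, and it never came near the red. The push was about 9.1 N, which corresponds to about 15 mm.
- **Cube:** its top read level, at about 51.5 mm above the bench (52 mm expected), with about 4 N down on the bed. The pose held steady through the last 0.4 s hold.
- **Other objects:** the dark cube, dark cylinder and jar look unmoved in the last scene picture.

**What went wrong or disagreed:**
- During the first press the push onto the bed rose to about 33 N, with about 26 N along the channel. The cube was dragging, so I eased the height and straightened a slight tool tilt before finishing the press.
- The cameras disagreed by about 2–3 mm on where the fixture lies across the channel. I settled it by centring the cube between the rails in the wrist view.

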